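# Uncap the lens and set up a patch master for inspection

### The arm

A 7-joint arm with a two-finger parallel gripper is mounted at the origin on the work surface. World frame = base frame: x ahead of the robot, y to its left, z up, the work surface at z = 0. Lengths are in m, angles in rad, forces in N, time in s.
With the tool pointing down it reaches from about 0.4 to 0.85 m from the base axis. Payload 10.4 kg.
Tool frame: the origin (TCP) lies midway between the tips of the shut fingers; the grasp point (between the pads) lies r.grip_point_offset behind it (r.grip_point_offset is the distance from the TCP to the grasp point, in m); z points along the fingers, y is the line along which they close (so a half turn about z gives the same grasp; the last joint's range is limited). The gripper opens to 87 mm and grips with 3 to 60 N. Pads are 19 mm wide; open, the fingers measure 117 mm over their backs; the gripper's body (75 mm by 190 mm) begins 51 mm behind the grasp point.
Start: joints at [1.235, 0.332, -0.065, 1.46, 0.022, 1.35, -0.088], TCP at [0.192, -0.595, 0.223] pointing down, gripper open.
Joint ranges: [-2.6, 2.6], [-0.5, 2.12], [-1.47, 1.34], [0.16, 2.42], [-1.27, 4.41], [0.06, 2.06], [-2.6, 2.6]. Speed limits (rad/s): [2.22, 2.22, 2.79, 2.79, 3.14, 3.14, 3.14].

### API

Orientations are given as a unit quaternion [x, y, z, w].
In Python, from bench import r gives the robot as it stands.
- The arm moves only by the tool play_rows, never from a script. Its arguments are lists of equal length, an entry for each row: "claw": the closure, from 0 (fully open) to 1 (shut); "delta_pos": the shift along the tool's x, y, z scaled (see below), a list of three; "delta_rot": the turn, a rotation vector about the tool's x, y, z scaled (see below), a list of three. A call has 1 to 8 rows; each row shifts and turns the commanded pose from where the row before left it, along the tool's axes as they then stand; what a row does not reach is not made up. The controller multiplies each number of a shift by 200 mm and each number of a turn by pi rad. A row lasts 1/10 s, in which the tool goes at most 50 mm and 8.59 degrees, less where a joint would pass 70% of its speed; a pose out of reach is approached as far as the arm can. A call with a number of a shift or a turn outside -1 to 1 is refused whole. A call with a gripper value outside its range is refused whole. The fingers move at their own pace and stop on an object; "squeeze" is the grip in N (left out, the last holds). Time passes only in rows, so rows that do not move let the fingers close. It gives the time, the measured TCP pose, the force, the opening and the grip force at its end, in the units of the state.
- r.read_state(): the state, without advancing time (a new reading comes with each control period).
- r.camera(name): name is "scene" or "side" or "wrist"; returns a dict with "pixels" (384x512x3 uint8, red, green, blue), "camera_matrix" (3x3 intrinsics, pixels), "D" ([k1, k2, p1, p2, k3] as OpenCV has them; the pictures are not rectified), "cam_to_world" (4x4, takes a point from camera to world coordinates); the wrist camera has in their place "hand_eye" (4x4, takes a point from camera to tool coordinates, whose origin is the TCP and whose axes are the flange's). Camera axes: x right, y up, looking along -z (the intrinsics and any distortion apply to the point x, -y, -z); pixel columns grow to the right and rows downward; lengths in m; the calibration is good to about 2 mm. A picture is of the moment at which its call begins: read the wrist's pose just before it. There is no depth.
- r.close_job(): hands the job in; it is judged then, once.
The state is a dict: "time": time; "joint_positions": joint angles; "joint_vel": joint speeds; "joint_torque": joint torques, N m; "ee_pos": TCP position; "eef_rot": TCP orientation; "ft_force": force on the tool from outside, world axes, zero at the start; "torque": the same for the moment, N m; "width": finger opening in m; "grip_force": force on a finger pad.
Only numpy, scipy, OpenCV 4.12 (cv2) and the standard library are available. Lean on these libraries where they do the work, as an engineer would, in place of code of your own. Each camera call takes 0.05 s, during which the arm holds its last target. There are 200 camera calls.

### The job

Get the inspection station ready: lift the loose round cap off its lens and set it, open side down, in the dish it fits into. Then lay the oblong four-lobed master plate flat on the station's four rests over the lens, between the stops, and last of all push the lamp box's lever fully over, away from the robot. Let go of each part only once it is down (do not drop it), and leave everything else where it is.

Things in the scene. Friction and masses are not known exactly. Their poses are not given: they have to be found in the camera images.
- station: Inspection station, fixed: grey housing 200 (x) x 140 (y) x 50 mm high, origin at the centre of its underside on the table. On the middle of its top a black upright lens barrel, 40 mm across, 18 mm high; around it four aluminium rests, each with an end stop and a side stop outside it (see stage).
- lens (a point): Point on the station's housing top (50 mm above the table) on the lens axis; axes as the station's.
- stage (a point): Stage centre: on the lens axis, level with the rests' tops, 72 mm above the table; axes as the station's. A seated plate's underside lies here. Rests 22 mm square, centred at x +-43, y +-21 mm. Stops rise 8 mm above them: end stops, inner faces x +-56; side stops, inner faces y +-34, only at |x| 34 to 58 mm, so fingers fit between them.
- cap: Loose black round lens cap, 52 mm outside diameter, 28 mm high, a plain upside-down cup: wall 3 mm, top 4 mm, open below. At the start it stands over the lens barrel with its rim on the housing top (radial play 3 mm). Origin: centre of its open rim (underside), z up through its closed top. About 30 g.
- holder: The cap's holder, fixed: the larger of the two shallow aluminium dishes, 70 mm outside and 62 mm inside diameter, 12 mm high, inner floor 4 mm above the table. Origin: centre of its underside.
- small_dish: Bystander, fixed: the smaller aluminium dish, 46 mm outside and 38 mm inside, 12 mm high; the cap does not fit into it. Origin: centre of its underside.
- master: Loose white plastic master plate, oblong with four rounded lobes at its corners: 104 mm long (x), 60 mm over the lobes (y), 48 mm wide at its straight waist (|x| under 22 mm), 10 mm thick, a small dark dot at its middle. Origin: centre of its underside. It lies flat on the table; either end may lead. About 70 g.
- lamp_lever_tip (a point): Centre of the black ball, 26 mm across, on the end of the lamp box's lever.
- lamp_lever (a joint): Lever angle in rad: 0 leans 0.5 rad towards the box's -x side (towards the robot), 1.0 leans 0.5 rad towards its +x side, away from the robot (fully over). It turns about the box's y axis and stays where it is left.
- lamp_lever_base: Lamp box, fixed: small grey block 70 (x) x 50 (y) x 25 mm high with a toggle lever. Origin: centre of its underside. Lever axis 22 mm above the table over the origin; ball centre 50 mm from that axis.
- round_plate: Bystander: loose white round plate, 68 mm across, 10 mm thick. Origin: centre of underside.
- square_plate: Bystander: loose white square plate, 66 x 66 x 10 mm. Origin: centre of underside.
- phone: Bystander: black phone lying flat, 72 x 150 x 9 mm. Origin: centre of underside.
- tape: Bystander: cardboard-coloured roll of tape lying flat, 72 mm across, 24 mm high. Origin: centre of underside.
- patch_box: Bystander: closed white carton with a green band, 75 x 120 x 50 mm. Origin: centre of underside.
There are look-alikes about, which are no part of the job. What is shaped like the lamp_lever_base but red is not meant.

How it is judged:
On the way, in this order (a step that is already met when the one before it is completed fails the run):
1. the cap is lifted clear of the lens barrel by the fingers (z of cap in the frame of lens above 0.025 m and contact force between the fingers and cap above 0.3 N), for 0.1 s.
2. the cap sits released in its holder, open side down (horizontal distance between cap and holder below 0.008 m and z of cap in the frame of holder between 0.001 and 0.007 m and angle between cap's own z axis and vertical below 0.1 rad and contact force between the fingers and cap below 0.1 N), for 0.3 s.
3. the master plate lies released on the rests between the stops (x of master in the frame of stage between -0.007 and 0.007 m and y of master in the frame of stage between -0.007 and 0.007 m and z of master in the frame of stage between -0.003 and 0.003 m and angle between the x axis of master and the x axis of stage, either way round below 0.14 rad and angle between master's own z axis and vertical below 0.06 rad and contact force between the fingers and master below 0.1 N), for 0.3 s.
4. the lever is pushed fully over (value of joint lamp_lever above 0.85 rad), for 0.2 s.
At the end, for the whole second after the job is handed in: Cap open side down on the holder's floor (8 mm off axis, 3 mm height, 0.1 rad tilt); master plate flat on the rests between the stops (7 mm in x and y, 3 mm height, 0.14 rad yaw either way round, 0.06 rad tilt); lever past 0.85 rad; cap and plate released and at rest (all of step 2 and all of step 3 and value of joint lamp_lever above 0.85 rad and linear speed of each of cap, master below 0.02 m/s); the robot touches nothing.
It fails at once if the cap is dropped or thrown (faster than 0.5 m/s while the fingers do not touch it) (contact force between the fingers and cap below 0.05 N and linear speed of cap above 0.5 m/s).
It fails at once if the master plate is dropped or thrown (faster than 0.5 m/s while the fingers do not touch it) (contact force between the fingers and master below 0.05 N and linear speed of master above 0.5 m/s).
It fails at once if a bystander is moved by more than 20 mm (distance of any of round_plate, square_plate, phone, tape, patch_box from where it was at the start of the episode above 0.02 m).
It fails at once if the lever is pushed past half way before the plate is seated (value of joint lamp_lever above 0.5 rad and not (x of master in the frame of stage between -0.007 and 0.007 m and y of master in the frame of stage between -0.007 and 0.007 m and z of master in the frame of stage between -0.003 and 0.003 m and angle between the x axis of master and the x axis of stage, either way round below 0.14 rad and angle between master's own z axis and vertical below 0.06 rad)).
It also fails if it takes over 72 s, if anything falls off the work surface, if the arm or the gripper's body presses on something with over 40 N, if the wrist force passes 120 N, or if a joint passes its speed limit or range.

## Working session

There is one attempt and no reset: what is moved stays moved. The work goes in short steps, Python scripts to look and compute and a tool call to move; the robot and the scene stay as the last step left them, time stands still between calls to the robot, and variables do not carry over. Pictures are saved under pics/ and viewed, at most 10 in all, crops included, and the job is handed in when it is done.

Besides the shell and the picture viewer there is one more tool, called after "Request:" as name(argument=value, ...), one argument or row to a line, values as JSON. play_rows: Moves the arm, as the interface text tells. Shifts and turns lie within -1 to 1; 1 stands for 200 mm of shift or pi rad of turn. Its arguments: {"type":"object","properties":{"claw":{"type":"array"},"delta_pos":{"type":"array"},"delta_rot":{"type":"array"},"squeeze":{"type":"number"}},"required":["claw","delta_pos","delta_rot"]}

```bash
ls; mkdir -p pics; cat > h.py <<'E'
import numpy as np, cv2
from bench import r
from scipy.spatial.transform import Rotation as R
def shot(n):
    s=r.read_state(); c=r.camera(n); c['s']=s
    if 'cam_to_world' in c: T=np.array(c['cam_to_world'])
    else:
        B=np.eye(4);B[:3,:3]=R.from_quat(s['eef_rot']).as_matrix();B[:3,3]=s['ee_pos'];T=B@np.array(c['hand_eye'])
    c['T']=T; return c
def ray(c,uv):
    p=cv2.undistortPoints(np.array(uv,float).reshape(-1,1,2),np.array(c['camera_matrix']),np.array(c['D'])).reshape(-1,2)
    d=np.c_[p[:,0],-p[:,1],-np.ones(len(p))]@c['T'][:3,:3].T
    return c['T'][:3,3],d
def plane(c,uv,z):
    o,d=ray(c,uv); return o+d*((z-o[2])/d[:,2])[:,None]
def proj(c,P):
    P=np.atleast_2d(P); q=(P-c['T'][:3,3])@c['T'][:3,:3]; q=q*[1,-1,-1]
    return cv2.projectPoints(q,np.zeros(3),np.zeros(3),np.array(c['camera_matrix']),np.array(c['D']))[0].reshape(-1,2)
def save(c,f): cv2.imwrite('pics/'+f,np.ascontiguousarray(c['pixels'][:,:,::-1]))
E
python3 - <<'E'
from h import *
import pickle
d={n:shot(n) for n in('scene','side','wrist')}
pickle.dump(d,open('d0.pkl','wb'))
for n in d: save(d[n],n+'0.png'); print(n,d[n]['T'].round(3).tolist(),np.array(d[n]['camera_matrix']).round(1).tolist())
s=r.read_state(); print(s['ee_pos'],s['eef_rot'],s['width'],r.grip_point_offset)
print(R.from_quat(s['eef_rot']).as_matrix().round(3))
i=np.hstack([d['scene']['pixels'],d['side']['pixels']]); 
E
```

```text
pics
scene [[0.607, -0.441, 0.661, 1.401], [0.795, 0.33, -0.51, -0.697], [0.007, 0.835, 0.55, 0.795], [0.0, 0.0, 0.0, 1.0]] [[486.7, 0.0, 263.9], [0.0, 486.7, 192.8], [0.0, 0.0, 1.0]]
side [[-0.97, 0.155, -0.186, 0.325], [-0.242, -0.62, 0.746, 0.948], [0.001, 0.769, 0.639, 0.887], [0.0, 0.0, 0.0, 1.0]] [[371.6, 0.0, 258.4], [0.0, 371.6, 191.6], [0.0, 0.0, 1.0]]
wrist [[0.307, 0.921, 0.241, 0.258], [-0.952, 0.297, 0.077, -0.574], [-0.001, -0.253, 0.967, 0.383], [0.0, 0.0, 0.0, 1.0]] [[268.0, 0.0, 257.2], [0.0, 268.0, 189.8], [0.0, 0.0, 1.0]]
[ 0.19222075 -0.59438065  0.22192354] [ 9.87794506e-01  1.55761661e-01 -1.26739362e-04 -5.50708083e-04] 0.0870294586745216 0.0187
[[ 0.951  0.308 -0.   ]
 [ 0.308 -0.951  0.001]
 [-0.    -0.001 -1.   ]]
```

View pics/scene0.png

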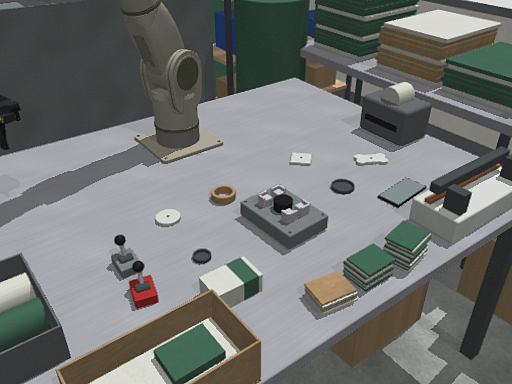

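View pics/side0.png

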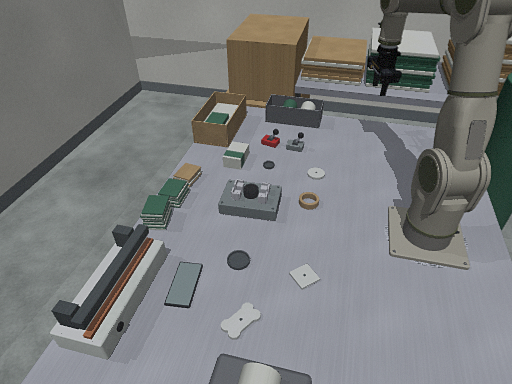

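The scene view shows:
- Station at (284,215) with the black cap at (284,202).
- Oblong four-lobed plate at (371,159). The round (168,217) and square (301,158) plates are bystanders.
- Dishes: (343,186) and (202,256). The first looks larger, so it should be the holder.
- Lever boxes: grey (124,262) and red (143,290). The grey one is meant.

I'll measure these and make one crop to confirm.

```bash
python3 - <<'E'
from h import *
import pickle
d=pickle.load(open('d0.pkl','rb'))
sc,si=d['scene'],d['side']
def crop(c,u,v,w,h,k): 
    return cv2.resize(np.ascontiguousarray(c['pixels'][v:v+h,u:u+w,::-1]),(w*k,h*k),interpolation=cv2.INTER_CUBIC)
A=crop(sc,100,225,80,80,5);B=crop(sc,310,140,80,60,5)[:,:];C=crop(si,210,165,80,60,5);D=crop(si,210,240,80,100,5)
W=np.zeros((600,800,3),np.uint8)
W[:300,:400]=cv2.resize(crop(sc,100,225,120,90,4),(400,300));W[:300,400:]=B;W[300:,:400]=C;W[300:,400:]=cv2.resize(crop(si,200,235,133,100,3),(400,300))
cv2.imwrite('pics/c1.png',W)
# masks: white plate
def blob(c,mask,uv):
    n,l,st,ce=cv2.connectedComponentsWithStats(mask.astype(np.uint8)); 
    u,v=uv; win=l[v-8:v+9,u-8:u+9]; w=win[win>0]; k=np.bincount(w).argmax(); return l==k
def rect(c,m,z):
    ct=max(cv2.findContours(m.astype(np.uint8),0,2)[0],key=cv2.contourArea).reshape(-1,2)
    P=plane(c,ct,z)[:,:2]; return P,cv2.minAreaRect((P*1000).astype(np.float32)),cv2.minEnclosingCircle((P*1000).astype(np.float32))
for n,c,pl,ho,sm in(('scene',sc,(371,159),(343,186),(202,256)),('side',si,(241,320),(238,260),(268,165))):
    g=cv2.cvtColor(c['pixels'],cv2.COLOR_RGB2GRAY)
    m=blob(c,g>200,pl); print(n,'plate',m.sum(),rect(c,m,.01)[1])
    for q in(ho,sm):
        m=blob(c,g<105,q); print('dish',m.sum(),*rect(c,m,.012)[1:])
    print('pix near',g[pl[1]-3:pl[1]+4,pl[0]-12:pl[0]+12:3].tolist())
E
```

```text
scene plate 215 ((500.7947692871094, 440.5255432128906), (99.07816314697266, 54.7373046875), 58.22310256958008)
dish 298 ((570.6821899414062, 235.98196411132812), (67.52618408203125, 85.27840423583984), 43.94703674316406) ((569.99462890625, 236.09375), 43.2751350402832)
dish 240 ((590.9246215820312, -265.3740539550781), (45.70407485961914, 55.717498779296875), 57.9574089050293) ((591.031005859375, -264.5220031738281), 28.501388549804688)
pix near [[217, 217, 217, 219, 224, 216, 217, 215], [217, 214, 214, 219, 130, 214, 214, 217], [216, 215, 214, 216, 138, 214, 214, 217], [217, 218, 215, 217, 217, 218, 217, 217], [218, 216, 218, 220, 224, 224, 225, 227], [225, 217, 227, 203, 195, 174, 170, 156], [169, 232, 162, 120, 117, 112, 109, 98]]Traceback (most recent call last):
  File "<stdin>", line 20, in <module>
  File "<stdin>", line 14, in blob
ValueError: attempt to get argmax of an empty sequence
```

View pics/c1.png

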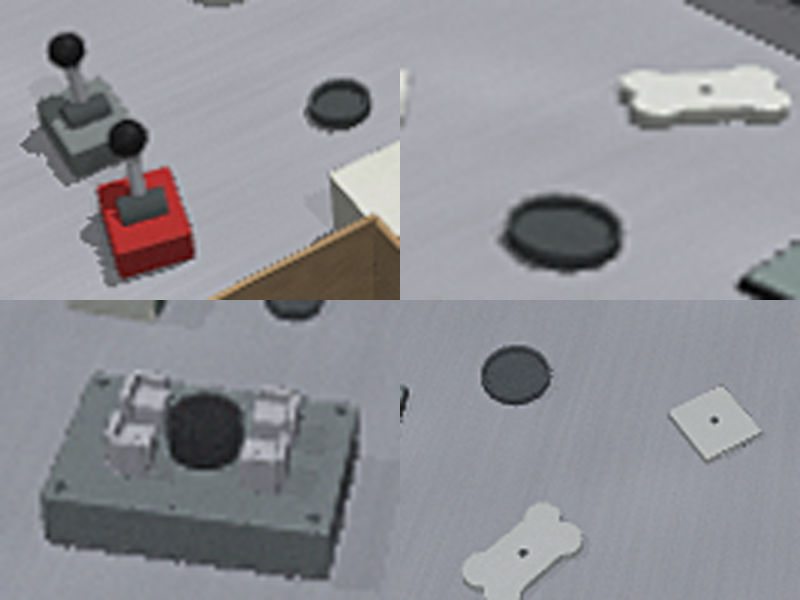

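The crop confirms three things: the grey lever box is distinct from the red one, the dish near the oblong plate is the larger one (the holder), and the plate has four lobes with a dot at its middle. Coarse positions come next.

```bash
cat >> h.py <<'E'
def blob(mask,uv,k=8):
    n,l,st,ce=cv2.connectedComponentsWithStats(mask.astype(np.uint8)); u,v=uv
    w=l[v-k:v+k+1,u-k:u+k+1]; w=w[w>0]; return l==np.bincount(w).argmax()
def cont(m): return max(cv2.findContours(m.astype(np.uint8),0,2)[0],key=cv2.contourArea).reshape(-1,2)
def tri(cs,uvs):
    A=np.zeros((3,3));b=np.zeros(3)
    for c,uv in zip(cs,uvs):
        o,d=ray(c,[uv]);d=d[0]/np.linalg.norm(d[0]);M=np.eye(3)-np.outer(d,d);A+=M;b+=M@o
    return np.linalg.solve(A,b)
E
python3 - <<'E'
from h import *
import pickle
d=pickle.load(open('d0.pkl','rb'))
sc,si=d['scene'],d['side']
cs=(sc,si)
g=[cv2.cvtColor(c['pixels'],cv2.COLOR_RGB2GRAY) for c in cs]
# ball, cap centroids via dark mask
def cen(i,th,uv):
    m=blob(g[i]<th,uv,4); v,u=np.nonzero(m); return (u.mean(),v.mean()),m.sum()
for nm,th,a,b in(('ball',45,(120,240),(300,135)),('cap',45,(284,202),(251,191)),('redball',45,(138,267),(276,131))):
    A=cen(0,th,a);B=cen(1,th,b);print(nm,A,B,tri(cs,(A[0],B[0])).round(4))
m=blob(g[1]>185,(241,320)); 
print('plate side',m.sum(),cv2.minAreaRect((plane(si,cont(m),.01)[:,:2]*1000).astype(np.float32)))
for q in((238,260),(268,165)):
    m=blob(g[1]<95,q);P=(plane(si,cont(m),.012)[:,:2]*1000).astype(np.float32);print('dish',m.sum(),cv2.minEnclosingCircle(P))
# station far corners by eye from crop, z=.05
print(plane(si,[(230.5,180),(281.5,186.5),(276.5,215.5),(219,203.5)],.05).round(3))
E
```

```text
ball ((np.float64(119.47297297297297), np.float64(239.93243243243242)), np.int64(74)) ((np.float64(300.05), np.float64(135.2)), np.int64(20)) [ 0.483  -0.4159  0.0659]
cap ((np.float64(281.9724409448819), np.float64(202.64173228346456)), np.int64(254)) ((np.float64(250.63541666666666), np.float64(193.38541666666666)), np.int64(96)) [ 0.5876 -0.0049  0.0591]
redball ((np.float64(137.47252747252747), np.float64(266.46153846153845)), np.int64(91)) ((np.float64(275.1578947368421), np.float64(132.0)), np.int64(19)) [ 0.5913 -0.4213  0.0631]
plate side 7 ((496.36566162109375, 440.0082702636719), (6.969539642333984, 11.976469993591309), 28.739072799682617)
dish 364 ((561.7640380859375, 253.03948974609375), 37.6761360168457)
dish 79 ((583.4305419921875, -248.46669006347656), 27.317556381225586)
[[ 0.684 -0.068  0.05 ]
 [ 0.495 -0.076  0.05 ]
 [ 0.482  0.076  0.05 ]
 [ 0.683  0.065  0.05 ]]
```

Coarse positions: cap at about (0.588, 0), holder at (0.566, 0.245), plate at (0.50, 0.44), ball at (0.483, -0.416). I'll move the wrist camera over the station.

Request:
play_rows(
  claw=[0, 0, 0, 0, 0, 0, 0, 0],
  delta_pos=[
    [0, 0, -0.1],
    [0, 0, -0.1],
    [0, 0, -0.1],
    [0.135, -0.2, 0],
    [0.135, -0.2, 0],
    [0.135, -0.2, 0],
    [0.135, -0.2, 0],
    [0.135, -0.2, 0],
  ],
  delta_rot=[
    [0, 0, 0.0333],
    [0, 0, 0.0333],
    [0, 0, 0.0333],
    [0, 0, 0],
    [0, 0, 0],
    [0, 0, 0],
    [0, 0, 0],
    [0, 0, 0],
  ],
)

```text
time: 0.95
ee_pos: [0.3282, -0.393, 0.2825]
eef_rot: [1.0, -0.001, -0.0, 0.0]
ft_force: [1.2, 0.2, 0.9]
width: 0.087
grip_force: 0.0
```

Request:
play_rows(
  claw=[0, 0, 0, 0, 0, 0, 0, 0],
  delta_pos=[
    [0.135, -0.2, 0],
    [0.135, -0.2, 0],
    [0.135, -0.2, 0],
    [0.135, -0.2, 0],
    [0.135, -0.2, 0],
    [0.135, -0.2, 0],
    [0.135, -0.2, 0],
    [0.135, -0.2, 0],
  ],
  delta_rot=[
    [0, 0, 0],
    [0, 0, 0],
    [0, 0, 0],
    [0, 0, 0],
    [0, 0, 0],
    [0, 0, 0],
    [0, 0, 0],
    [0, 0, 0],
  ],
)

```text
time: 1.75
ee_pos: [0.5446, -0.0734, 0.2826]
eef_rot: [1.0, -0.001, 0.0, 0.0]
ft_force: [0.6, -0.1, -0.6]
width: 0.0871
grip_force: 0.0
```

Request:
play_rows(
  claw=[0, 0, 0],
  delta_pos=[
    [0.11, -0.18, 0],
    [0.1, -0.17, 0],
    [0, 0, 0],
  ],
  delta_rot=[
    [0, 0, 0],
    [0, 0, 0],
    [0, 0, 0],
  ],
)

```text
time: 2.05
ee_pos: [0.5869, 0.0013, 0.2818]
eef_rot: [1.0, 0.003, -0.0, -0.002]
ft_force: [0.0, -1.2, 0.4]
width: 0.0871
grip_force: 0.0
```

```bash
python3 - <<'E'
from h import *
import pickle
c=shot('wrist');save(c,'w1.png');pickle.dump(c,open('w1.pkl','wb'));print(c['s']['ee_pos'])
E
```

```text
[0.58690882 0.00130144 0.28180804]
```

View pics/w1.png

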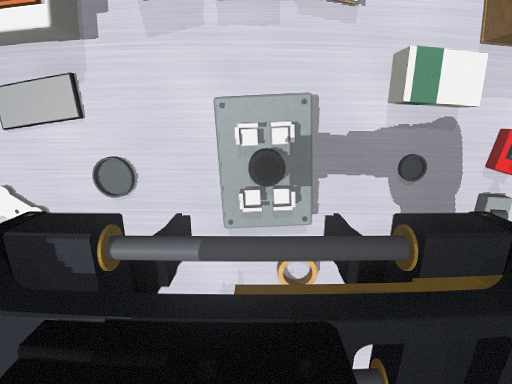

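The wrist view shows the station (corners about (215,97), (311,94), (312,227), (224,228)), the cap at (267,167), the holder at (115,177), the small dish at (412,167) and the tape at (297,272).

```bash
cat > meas.py <<'E'
from h import *
def station(c,verbose=1):
    g=cv2.cvtColor(c['pixels'],cv2.COLOR_RGB2GRAY)
    up=proj(c,[[.588,0,.05]])[0].astype(int)
    pts=[]
    x0,y0=up
    roi=np.zeros_like(g);roi[max(0,y0-150):y0+150,x0-150:x0+150]=1
    n,l,st,ce=cv2.connectedComponentsWithStats(((g>195)&(roi>0)).astype(np.uint8))
    P=[]
    for i in range(1,n):
        X=plane(c,[ce[i]],.075)[0]
        if st[i,4]>30 and abs(X[0]-.588)<.08 and abs(X[1])<.06: P.append(X[:2]); print('rest',ce[i].round(1),st[i,4],X.round(4))
    return g
if __name__=='__main__':
    import pickle
    c=pickle.load(open('w1.pkl','rb')); g=station(c)
    for uv in((224,105),(303,102),(230,222),(306,219)):
        u,v=uv;w=255-g[v-5:v+6,u-5:u+6].astype(float);w=np.clip(w-w.max()+30,0,None)
        yy,xx=np.mgrid[v-5:v+6,u-5:u+6];q=((w*xx).sum()/w.sum(),(w*yy).sum()/w.sum());print('bolt',np.round(q,1),plane(c,[q],.05).round(4))
    m=blob(g<45,(267,167));P=plane(c,cont(m),.078)[:,:2]*1000;print('cap',m.sum(),cv2.minEnclosingCircle(P.astype(np.float32)),P.mean(0))
    m=blob(g<110,(115,177));
    for z in(.0,.012): print('holder',m.sum(),cv2.minEnclosingCircle((plane(c,cont(m),z)[:,:2]*1000).astype(np.float32)),cv2.fitEllipse((plane(c,cont(m),z)[:,:2]*1000).astype(np.float32)))
E
python3 meas.py
```

```text
rest [242.8 129.5] 160 [0.6434 0.0212 0.075 ]
rest [284.5 126.4] 134 [ 0.6479 -0.0347  0.075 ]
rest [249.2 136.9] 254 [0.6336 0.0126 0.075 ]
rest [279.1 135.3] 243 [ 0.636  -0.0277  0.075 ]
rest [280.9 195.8] 218 [ 0.5511 -0.0326  0.075 ]
rest [252.4 196.9] 210 [0.5492 0.0082 0.075 ]
rest [287.4 203.9] 114 [ 0.5391 -0.0422  0.075 ]
rest [246.6 205.5] 120 [0.5362 0.0164 0.075 ]
bolt [221.7 104.8] [[0.6766 0.0521 0.05  ]]
bolt [303.8 101.1] [[ 0.6824 -0.0632  0.05  ]]
bolt [230.3 221.7] [[0.5012 0.0431 0.05  ]]
bolt [304.3 218.5] [[ 0.5074 -0.0725  0.05  ]]Traceback (most recent call last):
  File "meas.py", line 20, in <module>
    m=blob(g<45,(267,167));P=plane(c,cont(m),.078)[:,:2]*1000;print('cap',m.sum(),cv2.minEnclosingCircle(P.astype(np.float32)),P.mean(0))
  File "h.py", line 22, in blob
    w=l[v-k:v+k+1,u-k:u+k+1]; w=w[w>0]; return l==np.bincount(w).argmax()
                                                  ~~~~~~~~~~~~~~~~~~~~~^^
ValueError: attempt to get argmax of an empty sequence
```

```bash
sed -i 's/g<45/g<70/' meas.py; python3 meas.py | tail -3; python3 - <<'E'
from h import *
s=r.read_state();print(s['ee_pos'],s['eef_rot'],s['joint_vel'].round(3) if hasattr(s['joint_vel'],'round') else s['joint_vel'])
E
```

```text
cap 1016 ((592.7368774414062, -11.100793838500977), 26.07220458984375) [594.06278526 -12.30042575]
holder 978 ((561.0701904296875, 248.89894104003906), 37.91558837890625) ((561.30810546875, 248.88148498535156), (69.71764373779297, 74.59426879882812), 16.041696548461914)
holder 978 ((563.6467895507812, 242.1751251220703), 36.887752532958984) ((563.8783569335938, 242.15814208984375), (67.82765197753906, 72.57206726074219), 16.04171371459961)
[ 0.5862619  -0.00193791  0.28181161] [ 9.99997687e-01  1.93220590e-03 -5.61511191e-04 -7.59921392e-04] [ 0.047 -0.029  0.048  0.021  0.004  0.005  0.026]
```

Request:
play_rows(
  claw=[0, 0, 0, 0, 0, 0, 0],
  delta_pos=[
    [0.03, 0.04, 0.1],
    [0, 0, 0.2],
    [0, 0, 0.2],
    [0, 0, 0.1],
    [0, 0, 0],
    [0, 0, 0],
    [0, 0, 0],
  ],
  delta_rot=[
    [0, 0, -0.0167],
    [0, 0, 0],
    [0, 0, 0],
    [0, 0, 0],
    [0, 0, 0],
    [0, 0, 0],
    [0, 0, 0],
  ],
)

```text
time: 2.8
ee_pos: [0.5929, -0.0135, 0.1645]
eef_rot: [1.0, 0.025, 0.001, 0.0]
ft_force: [-0.3, 0.5, 0.2]
width: 0.0868
grip_force: 0.0
```

```bash
cat > m2.py <<'E'
from h import *
import sys
c=shot('wrist');s2=r.read_state();save(c,sys.argv[1]);print(c['s']['ee_pos'],s2['ee_pos'],R.from_quat(c['s']['eef_rot']).as_matrix()[:2,0].round(4))
g=cv2.cvtColor(c['pixels'],cv2.COLOR_RGB2GRAY)
L=np.array([.592,-.0105]);a=.0515;Q=np.array([[np.cos(a),-np.sin(a)],[np.sin(a),np.cos(a)]])
out=[]
for b in((.087,.057),(.087,-.057),(-.09,.057),(-.09,-.057)):
    X=L+Q@b;u,v=proj(c,[[*X,.05]])[0].round().astype(int)
    if not(8<u<504 and 8<v<376): continue
    k=8;w=255-g[v-k:v+k+1,u-k:u+k+1].astype(float);w=np.clip(w-w.max()+30,0,None);yy,xx=np.mgrid[v-k:v+k+1,u-k:u+k+1]
    q=((w*xx).sum()/w.sum(),(w*yy).sum()/w.sum());print('bolt',b,(u,v),np.round(q,1),plane(c,[q],.05).round(4))
n,l,st,ce=cv2.connectedComponentsWithStats((g>190).astype(np.uint8))
for b in((.043,.021),(.043,-.021),(-.043,.021),(-.043,-.021)):
    u,v=proj(c,[[*(L+Q@b),.072]])[0].round().astype(int);k=l[v,u]
    if k: print('rest',b,(u,v),ce[k].round(1),st[k,4],plane(c,[ce[k]],.072).round(4))
u,v=proj(c,[[*L,.078]])[0].round().astype(int)
try:
    m=blob(g<70,(u,v));P=plane(c,cont(m),.078)[:,:2]*1000;print('cap',(u,v),m.sum(),cv2.minEnclosingCircle(P.astype(np.float32)))
except Exception as e: print('cap',e)
E
python3 m2.py w2.png
```

```text
[ 0.59286235 -0.01349383  0.16446191] [ 0.59284375 -0.01338507  0.1643644 ] [0.9987 0.0508]
bolt (0.087, 0.057) (np.int64(196), np.int64(103)) [195.1 103. ] [[0.6758 0.0516 0.05  ]]
bolt (0.087, -0.057) (np.int64(311), np.int64(103)) [311.1 101.9] [[ 0.6826 -0.0628  0.05  ]]
bolt (-0.09, 0.057) (np.int64(205), np.int64(264)) [205.4 258.1] [[0.5066 0.041  0.05  ]]
bolt (-0.09, -0.057) (np.int64(304), np.int64(264)) [304.  258.3] [[ 0.5121 -0.0717  0.05  ]]
rest (0.043, 0.021) (np.int64(231), np.int64(150)) [230.4 149.4] 528 [[0.634  0.0134 0.072 ]]
rest (0.043, -0.021) (np.int64(276), np.int64(149)) [274.3 144.7] 340 [[ 0.6404 -0.0277  0.072 ]]
rest (-0.043, 0.021) (np.int64(233), np.int64(234)) [233.2 229.5] 244 [[0.5531 0.0085 0.072 ]]
rest (-0.043, -0.021) (np.int64(274), np.int64(234)) [273.5 230.5] 220 [[ 0.554  -0.0326  0.072 ]]
cap (np.int64(254), np.int64(195)) 2226 ((593.7979125976562, -11.073223114013672), 27.441972732543945)
```

View pics/w2.png

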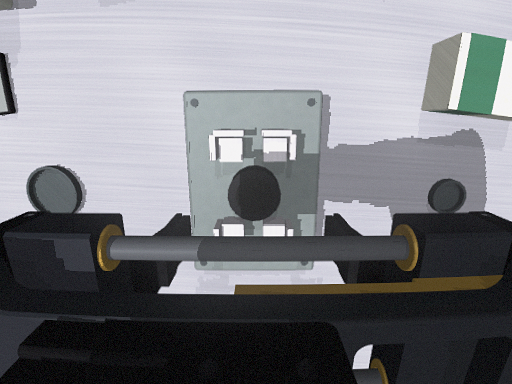

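The wrist view shows the cap at (254,193) centred between the open fingers, with the rests around it. I'll descend.

Request:
play_rows(
  claw=[0, 0, 0, 0, 0, 0, 0],
  delta_pos=[
    [0, -0.015, 0.1],
    [0, 0, 0.15],
    [0, 0, 0.15],
    [0, 0, 0.08],
    [0, 0, 0.05],
    [0, 0, 0],
    [0, 0, 0],
  ],
  delta_rot=[
    [0, 0, 0],
    [0, 0, 0],
    [0, 0, 0],
    [0, 0, 0],
    [0, 0, 0],
    [0, 0, 0],
    [0, 0, 0],
  ],
)

```text
time: 3.55
ee_pos: [0.5927, -0.01, 0.0578]
eef_rot: [1.0, 0.026, 0.001, 0.0]
ft_force: [-0.5, -1.3, 0.2]
width: 0.087
grip_force: 0.0
```

Request:
play_rows(
  claw=[1, 1, 1, 1, 1, 1, 1, 1],
  delta_pos=[
    [0, 0, 0.01],
    [0, 0, 0],
    [0, 0, 0],
    [0, 0, 0],
    [0, 0, 0],
    [0, 0, 0],
    [0, 0, 0],
    [0, 0, 0],
  ],
  delta_rot=[
    [0, 0, 0],
    [0, 0, 0],
    [0, 0, 0],
    [0, 0, 0],
    [0, 0, 0],
    [0, 0, 0],
    [0, 0, 0],
    [0, 0, 0],
  ],
  squeeze=10,
)

```text
time: 4.35
ee_pos: [0.5919, -0.0101, 0.0547]
eef_rot: [1.0, 0.026, 0.0, 0.0]
ft_force: [-1.0, -0.4, 2.0]
width: 0.0513
grip_force: 10.0
```

Request:
play_rows(
  claw=[1, 1, 1, 1, 1, 1, 1, 1],
  delta_pos=[
    [0, 0, -0.05],
    [0, 0, -0.1],
    [0, 0, -0.15],
    [0, 0, -0.15],
    [0, 0, -0.15],
    [0, 0, -0.05],
    [-0.025, -0.1, 0],
    [-0.025, -0.15, 0],
  ],
  delta_rot=[
    [0, 0, 0],
    [0, 0, 0],
    [0, 0, 0],
    [0, 0, 0],
    [0, 0, 0],
    [0, 0, 0],
    [0, 0, 0],
    [0, 0, 0],
  ],
)

```text
time: 5.15
ee_pos: [0.5793, 0.0377, 0.1846]
eef_rot: [1.0, 0.024, 0.0, 0.0]
ft_force: [-0.1, 0.7, -1.4]
width: 0.0513
grip_force: 10.0
```

Request:
play_rows(
  claw=[1, 1, 1, 1, 1, 1, 1],
  delta_pos=[
    [-0.025, -0.2, 0],
    [-0.025, -0.2, 0],
    [0, -0.15, 0],
    [0, -0.05, 0],
    [0, 0, 0],
    [0, 0, 0],
    [0, 0, 0],
  ],
  delta_rot=[
    [0, 0, 0],
    [0, 0, 0],
    [0, 0, 0],
    [0, 0, 0],
    [0, 0, 0],
    [0, 0, 0],
    [0, 0, 0],
  ],
)

```text
time: 5.85
ee_pos: [0.5635, 0.1566, 0.1843]
eef_rot: [1.0, 0.024, -0.0, 0.0]
ft_force: [0.1, -0.5, 0.1]
width: 0.0515
grip_force: 10.0
```

```bash
cat > m3.py <<'E'
from h import *
import sys
c=shot('wrist');s2=r.read_state();save(c,sys.argv[1]);print(c['s']['ee_pos'],s2['ee_pos'],R.from_quat(c['s']['eef_rot']).as_matrix()[:2,0].round(4))
g=cv2.cvtColor(c['pixels'],cv2.COLOR_RGB2GRAY)
uv=proj(c,[[.564,.243,.012]])[0].round().astype(int);print(uv)
m=blob(g<110,uv)
for z in(.0,.012): print('holder',m.sum(),cv2.fitEllipse((plane(c,cont(m),z)[:,:2]*1000).astype(np.float32)))
m=blob(g>190,proj(c,[[.5,.44,.01]])[0].round().astype(int))
print('plate',m.sum(),cv2.minAreaRect((plane(c,cont(m),.01)[:,:2]*1000).astype(np.float32)))
E
python3 m3.py w3.png
```

```text
[0.56354525 0.1565762  0.18429437] [0.56350074 0.15677966 0.18435572] [0.9988 0.0488]
[189 172]Traceback (most recent call last):
  File "m3.py", line 6, in <module>
    m=blob(g<110,uv)
  File "h.py", line 22, in blob
    w=l[v-k:v+k+1,u-k:u+k+1]; w=w[w>0]; return l==np.bincount(w).argmax()
                                                  ~~~~~~~~~~~~~~~~~~~~~^^
ValueError: attempt to get argmax of an empty sequence
```

View pics/w3.png

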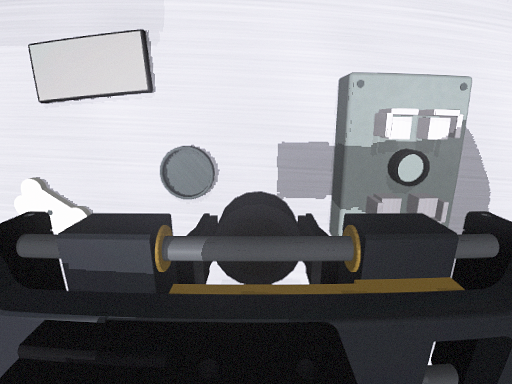

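The cap is held at (258,235), the holder is at (189,172), right where predicted, and the plate end shows at (45,205). Exposure varies, so I'll switch to an Otsu threshold.

```bash
sed -i 's/m=blob(g<110,uv)/m=blob(g<175,uv)/; s/^m=blob(g>190/sys.exit()\n&/' m3.py; python3 m3.py w4.png; python3 - <<'E'
import cv2;g=cv2.imread('pics/w4.png',0);print(g[172,150:230:3],g[140:205:3,189])
E
```

```text
[0.56350074 0.15677966 0.18435572] [0.56346398 0.15705431 0.1844395 ] [0.9988 0.0489]
[189 172]
holder 2467 ((561.6175537109375, 246.52716064453125), (70.45690155029297, 76.84432983398438), 18.175411224365234)
holder 2467 ((564.0828857421875, 243.5166778564453), (68.00786590576172, 74.17328643798828), 18.175390243530273)
[236 234 234 220  93  84 135 134 133 133 132 125 132 128 128 129 127 133
 129 133 132  88 163 180 234 234 235] [236 235 109 130 130 132 133 131 132 130 127 128 131 128 128 130 134 129
 121 125 226 222]
```

```bash
sed -i 's/g<175/g<150/' m3.py; python3 m3.py w5.png
```

```text
[0.56346398 0.15705431 0.1844395 ] [0.56338513 0.15738569 0.18447439] [0.9988 0.0492]
[189 172]
holder 2338 ((561.11083984375, 247.71652221679688), (70.68621063232422, 72.7762451171875), 22.283039093017578)
holder 2338 ((563.5911254882812, 244.67483520507812), (68.22987365722656, 70.24728393554688), 22.283109664916992)
```

Request:
play_rows(
  claw=[1, 1, 1, 1, 1, 1, 1],
  delta_pos=[
    [0.008, -0.13, 0],
    [0.008, -0.18, 0.0],
    [0.0085, -0.125, 0.1],
    [0, 0, 0.2],
    [0, 0, 0.2],
    [0, 0, 0.15],
    [0, 0, 0],
  ],
  delta_rot=[
    [0, 0, 0],
    [0, 0, 0],
    [0, 0, 0],
    [0, 0, 0],
    [0, 0, 0],
    [0, 0, 0],
    [0, 0, 0],
  ],
)

```text
time: 6.7
ee_pos: [0.5612, 0.2437, 0.0503]
eef_rot: [1.0, 0.025, -0.003, 0.001]
ft_force: [-0.5, -0.3, -0.9]
width: 0.0518
grip_force: 10.0
```

Request:
play_rows(
  claw=[1, 1, 1, 1, 1],
  delta_pos=[
    [0, 0, 0.08],
    [0, 0, 0.05],
    [0, 0, 0.03],
    [0, 0, 0],
    [0, 0, 0],
  ],
  delta_rot=[
    [0, 0, 0],
    [0, 0, 0],
    [0, 0, 0],
    [0, 0, 0],
    [0, 0, 0],
  ],
)

```text
time: 7.2
ee_pos: [0.5639, 0.246, 0.0231]
eef_rot: [1.0, 0.026, 0.0, -0.0]
ft_force: [0.4, 0.5, 0.1]
width: 0.0516
grip_force: 10.0
```

Gripped this low, the fingertips would land on the dish wall before the cap reached the floor. I'll set the cap on the free table and regrip it higher.

Request:
play_rows(
  claw=[1, 1, 1, 1, 1, 1, 1, 1],
  delta_pos=[
    [0, 0, -0.1],
    [0, 0, -0.1],
    [0, 0.1, 0],
    [0, 0.18, 0],
    [0, 0.18, 0],
    [0, 0.095, 0],
    [0, 0, 0.1],
    [0, 0, 0.1],
  ],
  delta_rot=[
    [0, 0, 0],
    [0, 0, 0],
    [0, 0, 0],
    [0, 0, 0],
    [0, 0, 0],
    [0, 0, 0],
    [0, 0, 0],
    [0, 0, 0],
  ],
)

```text
time: 8.0
ee_pos: [0.5705, 0.134, 0.0235]
eef_rot: [1.0, 0.025, 0.001, 0.0]
ft_force: [-0.4, -0.5, -1.1]
width: 0.0515
grip_force: 10.0
```

Request:
play_rows(
  claw=[1, 1, 1, 1, 1, 1],
  delta_pos=[
    [0, 0, 0.04],
    [0, 0, 0.03],
    [0, 0, 0.015],
    [0, 0, 0],
    [0, 0, 0],
    [0, 0, 0],
  ],
  delta_rot=[
    [0, 0, 0],
    [0, 0, 0],
    [0, 0, 0],
    [0, 0, 0],
    [0, 0, 0],
    [0, 0, 0],
  ],
)

```text
time: 8.6
ee_pos: [0.5696, 0.1351, 0.0061]
eef_rot: [1.0, 0.026, 0.0, -0.0]
ft_force: [-0.3, 0.3, -0.2]
width: 0.0515
grip_force: 10.0
```

Request:
play_rows(
  claw=[1, 1, 1, 1],
  delta_pos=[
    [0, 0, 0.005],
    [0, 0, 0.003],
    [0, 0, 0],
    [0, 0, 0],
  ],
  delta_rot=[
    [0, 0, 0],
    [0, 0, 0],
    [0, 0, 0],
    [0, 0, 0],
  ],
)

```text
time: 9.0
ee_pos: [0.5695, 0.1349, 0.0046]
eef_rot: [1.0, 0.026, 0.0, 0.0]
ft_force: [-2.5, -0.4, 6.0]
width: 0.0513
grip_force: 10.0
```

Contact at 6 N, so the cap is down. Open a little, rise 14 mm, regrip.

Request:
play_rows(
  claw=[0.2, 0.2, 0.2, 0.2, 0.2, 0.2, 0.2],
  delta_pos=[
    [0, 0, 0],
    [0, 0, 0],
    [0, 0, 0],
    [0, 0, -0.03],
    [0, 0, -0.04],
    [0, 0, 0],
    [0, 0, 0],
  ],
  delta_rot=[
    [0, 0, 0],
    [0, 0, 0],
    [0, 0, 0],
    [0, 0, 0],
    [0, 0, 0],
    [0, 0, 0],
    [0, 0, 0],
  ],
)

```text
time: 9.7
ee_pos: [0.5695, 0.135, 0.0184]
eef_rot: [1.0, 0.026, 0.0, 0.0]
ft_force: [-0.3, -0.1, -0.1]
width: 0.0697
grip_force: 0.0
```

Request:
play_rows(
  claw=[1, 1, 1, 1, 1, 1],
  delta_pos=[
    [0, 0, 0],
    [0, 0, 0],
    [0, 0, 0],
    [0, 0, 0],
    [0, 0, 0],
    [0, 0, 0],
  ],
  delta_rot=[
    [0, 0, 0],
    [0, 0, 0],
    [0, 0, 0],
    [0, 0, 0],
    [0, 0, 0],
    [0, 0, 0],
  ],
)

```text
time: 10.3
ee_pos: [0.5691, 0.1349, 0.0178]
eef_rot: [1.0, 0.026, -0.0, 0.0]
ft_force: [1.1, -0.6, -0.1]
width: 0.0513
grip_force: 10.0
```

Request:
play_rows(
  claw=[1, 1, 1, 1, 1, 1, 1, 1],
  delta_pos=[
    [0, 0, -0.1],
    [0, 0, -0.1],
    [0, -0.1, 0],
    [0, -0.18, 0],
    [0, -0.18, 0],
    [0, -0.088, 0],
    [0, 0, 0],
    [0, 0, 0],
  ],
  delta_rot=[
    [0, 0, 0],
    [0, 0, 0],
    [0, 0, 0],
    [0, 0, 0],
    [0, 0, 0],
    [0, 0, 0],
    [0, 0, 0],
    [0, 0, 0],
  ],
)

```text
time: 11.1
ee_pos: [0.5635, 0.2441, 0.0577]
eef_rot: [1.0, 0.026, -0.0, 0.0]
ft_force: [0.1, -0.0, 0.1]
width: 0.0511
grip_force: 10.0
```

Request:
play_rows(
  claw=[1, 1, 1, 1, 1, 1],
  delta_pos=[
    [0, 0, 0.06],
    [0, 0, 0.05],
    [0, 0, 0.04],
    [0, 0, 0.01],
    [0, 0, 0],
    [0, 0, 0],
  ],
  delta_rot=[
    [0, 0, 0],
    [0, 0, 0],
    [0, 0, 0],
    [0, 0, 0],
    [0, 0, 0],
    [0, 0, 0],
  ],
)

```text
time: 11.7
ee_pos: [0.5635, 0.2444, 0.0258]
eef_rot: [1.0, 0.026, -0.0, -0.0]
ft_force: [0.3, 1.3, -0.2]
width: 0.0517
grip_force: 9.9
```

Request:
play_rows(
  claw=[1, 1, 1, 1, 1],
  delta_pos=[
    [0, 0, 0.01],
    [0, 0, 0.007],
    [0, 0, 0.005],
    [0, 0, 0],
    [0, 0, 0],
  ],
  delta_rot=[
    [0, 0, 0],
    [0, 0, 0],
    [0, 0, 0],
    [0, 0, 0],
    [0, 0, 0],
  ],
)

```text
time: 12.2
ee_pos: [0.5637, 0.2445, 0.0216]
eef_rot: [1.0, 0.026, 0.0, -0.0]
ft_force: [0.3, 2.4, 0.6]
width: 0.0515
grip_force: 9.9
```

Request:
play_rows(
  claw=[1, 1, 0, 0, 0, 0, 0, 0],
  delta_pos=[
    [0, 0, 0.005],
    [0, 0, 0],
    [0, 0, 0],
    [0, 0, 0],
    [0, 0, 0],
    [0, 0, 0],
    [0, 0, -0.05],
    [0, 0, -0.2],
  ],
  delta_rot=[
    [0, 0, 0],
    [0, 0, 0],
    [0, 0, 0],
    [0, 0, 0],
    [0, 0, 0],
    [0, 0, 0],
    [0, 0, 0],
    [0, 0, 0],
  ],
)

```text
time: 13.0
ee_pos: [0.5613, 0.2429, 0.0678]
eef_rot: [1.0, 0.026, -0.003, 0.001]
ft_force: [-0.5, 0.1, 0.4]
width: 0.085
grip_force: 0.0
```

Request:
play_rows(
  claw=[0, 0, 0, 0, 0, 0, 0, 0],
  delta_pos=[
    [0, 0, -0.2],
    [0, 0, -0.25],
    [-0.01, -0.15, -0.1],
    [-0.015, -0.15, 0],
    [-0.015, -0.15, 0],
    [0, 0, 0],
    [0, 0, 0],
    [0, 0, 0],
  ],
  delta_rot=[
    [0, 0, 0],
    [0, 0, 0],
    [0, 0, 0],
    [0, 0, 0],
    [0, 0, 0],
    [0, 0, 0],
    [0, 0, 0],
    [0, 0, 0],
  ],
)

```text
time: 13.8
ee_pos: [0.5515, 0.3326, 0.1807]
eef_rot: [1.0, 0.025, 0.0, 0.0]
ft_force: [-0.5, 0.1, -0.1]
width: 0.087
grip_force: 0.0
```

```bash
cat > m4.py <<'E'
from h import *
import sys
c=shot('wrist');save(c,sys.argv[1]);print(c['s']['ee_pos'],r.read_state()['ee_pos'],R.from_quat(c['s']['eef_rot']).as_matrix()[:2,0].round(4))
g=cv2.cvtColor(c['pixels'],cv2.COLOR_RGB2GRAY)
hsv=cv2.cvtColor(c['pixels'],cv2.COLOR_RGB2HSV)
for P in([.564,.2445,.032],[.5,.44,.01]):
    u,v=proj(c,[P])[0].round().astype(int);print((u,v),c['pixels'][v-16:v+17:4,u].tolist())
E
python3 m4.py w6.png
```

```text
[0.55154947 0.33260161 0.18067873] [0.55164099 0.33243184 0.18062613] [0.9987 0.0501]
(np.int64(332), np.int64(173)) [[46, 47, 51], [51, 46, 52], [50, 47, 51], [45, 44, 48], [46, 43, 45], [43, 44, 44], [48, 42, 48], [49, 43, 49], [46, 48, 54]]
(np.int64(173), np.int64(211)) [[238, 236, 236], [237, 236, 238], [238, 237, 236], [240, 239, 239], [98, 106, 109], [250, 248, 249], [55, 55, 57], [50, 51, 53], [53, 55, 57]]
```

View pics/w6.png

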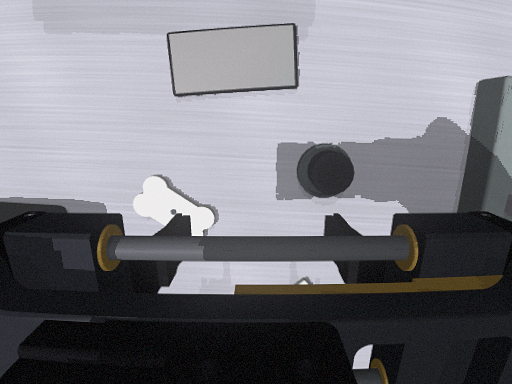

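The cap sits concentric in the holder at (326,172). The plate's dot is at (173,211), with its long axis at a yaw of about 58°. I'll align the tool and view the plate from further back.

Request:
play_rows(
  claw=[0, 0, 0, 0, 0, 0, 0, 0],
  delta_pos=[
    [-0.125, -0.115, 0],
    [-0.125, -0.115, 0],
    [-0.123, -0.114, 0],
    [0, 0, 0],
    [0, 0, 0],
    [0, 0, 0],
    [0, 0, 0],
    [0, 0, 0],
  ],
  delta_rot=[
    [0, 0, 0],
    [0, 0, 0],
    [0, 0, 0],
    [0, 0, -0.0437],
    [0, 0, -0.0437],
    [0, 0, -0.0437],
    [0, 0, -0.0437],
    [0, 0, -0.0437],
  ],
)

```text
time: 14.65
ee_pos: [0.4737, 0.3975, 0.1806]
eef_rot: [0.932, 0.362, 0.0, 0.0]
ft_force: [0.1, 0.4, 0.0]
width: 0.0871
grip_force: 0.0
```

Request:
play_rows(
  claw=[0, 0, 0, 0, 0],
  delta_pos=[
    [0, 0, 0],
    [0, 0, 0],
    [0, 0, 0],
    [0, 0, 0],
    [0, 0, 0],
  ],
  delta_rot=[
    [0, 0, -0.0437],
    [0, 0, -0.0437],
    [0, 0, 0],
    [0, 0, 0],
    [0, 0, 0],
  ],
)

```text
time: 15.15
ee_pos: [0.4732, 0.3983, 0.1806]
eef_rot: [0.876, 0.483, 0.0, 0.0]
ft_force: [0.2, -0.3, 0.2]
width: 0.0868
grip_force: 0.0
```

```bash
cat > m5.py <<'E'
from h import *
import sys
c=shot('wrist');save(c,sys.argv[1]);Rm=R.from_quat(c['s']['eef_rot']).as_matrix();e=np.array(c['s']['ee_pos'])
print(e,r.read_state()['ee_pos'],'yaw',np.degrees(np.arctan2(Rm[1,0],Rm[0,0])),'j',np.round(c['s']['joint_positions'],2))
g=cv2.cvtColor(c['pixels'],cv2.COLOR_RGB2GRAY)
u,v=proj(c,[[.5,.44,.01]])[0].round().astype(int)
m=blob(g>242,(u,v)); ct=cont(m); P=plane(c,ct,.01)[:,:2]*1000
print((u,v),m.sum(),'box px',ct.min(0),ct.max(0),cv2.minAreaRect(P.astype(np.float32)),'table',np.median(g[:150]))
sub=np.where(g[v-20:v+20,u-20:u+20]<170,255-g[v-20:v+20,u-20:u+20].astype(float),0)
yy,xx=np.mgrid[v-20:v+20,u-20:u+20]
if sub.sum(): q=((sub*xx).sum()/sub.sum(),(sub*yy).sum()/sub.sum());D=plane(c,[q],.01)[0];print('dot',q,D,'tool delta',Rm.T@(D-e)*5)
E
python3 m5.py w7.png
```

```text
[0.47322277 0.39832868 0.18056544] [0.47308257 0.39846513 0.18058353] yaw 57.78814929296769 j [-0.1   0.49 -0.9   1.5   0.39  1.34 -1.6 ]Traceback (most recent call last):
  File "m5.py", line 7, in <module>
    m=blob(g>242,(u,v)); ct=cont(m); P=plane(c,ct,.01)[:,:2]*1000
  File "h.py", line 22, in blob
    w=l[v-k:v+k+1,u-k:u+k+1]; w=w[w>0]; return l==np.bincount(w).argmax()
                                                  ~~~~~~~~~~~~~~~~~~~~~^^
ValueError: attempt to get argmax of an empty sequence
```

View pics/w7.png

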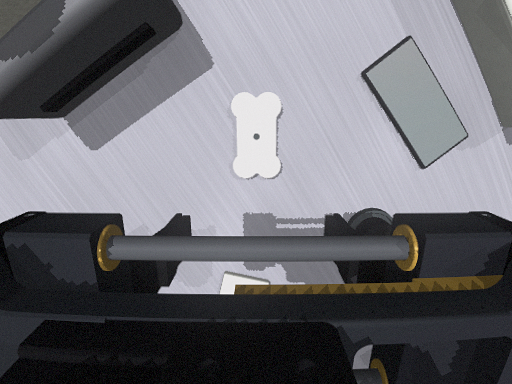

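The plate is aligned with the tool: dot at (256,137), lobes spanning u 232–282 and v 92–179, and the way down is clear.

```bash
sed -i 's/g>242/g>225/' m5.py; python3 m5.py w8.png; python3 -c "
import cv2;g=cv2.imread('pics/w8.png',0);print(g[137,215:300:4])"
```

```text
[0.47308257 0.39846513 0.18058353] [0.47305743 0.39852172 0.18057518] yaw 57.84514766215444 j [-0.1   0.49 -0.9   1.5   0.39  1.34 -1.6 ]
(np.int64(257), np.int64(136)) 3387 box px [232  92] [280 177] ((498.63543701171875, 441.0015869140625), (102.23436737060547, 57.56816482543945), 57.94638442993164) table 177.0
dot (np.float64(260.80794460641397), np.float64(139.0774416909621)) [0.50165047 0.43464227 0.01      ] tool delta [0.22924342 0.02435877 0.85290409]
[190 192 191 189 192 181 232 230 231 234 103 148 231 231 231 232 194 195
 193 192 192 192]
```

Request:
play_rows(
  claw=[0, 0, 0, 0, 0, 0, 0, 0],
  delta_pos=[
    [0.124, -0.005, 0],
    [0.124, 0, 0.1],
    [0, 0, 0.2],
    [0, 0, 0.2],
    [0, 0, 0.15],
    [0, 0, 0.1],
    [0, 0, 0],
    [0, 0, 0],
  ],
  delta_rot=[
    [0, 0, 0],
    [0, 0, 0],
    [0, 0, 0],
    [0, 0, 0],
    [0, 0, 0],
    [0, 0, 0],
    [0, 0, 0],
    [0, 0, 0],
  ],
)

```text
time: 16.05
ee_pos: [0.4984, 0.4416, 0.0312]
eef_rot: [0.875, 0.485, 0.0, -0.0]
ft_force: [0.5, -0.5, -0.2]
width: 0.0872
grip_force: 0.0
```

Request:
play_rows(
  claw=[0, 0, 0, 0, 0, 0],
  delta_pos=[
    [0, 0, 0.06],
    [0, 0, 0.04],
    [0, 0, 0.02],
    [0, 0, 0],
    [0, 0, 0],
    [0, 0, 0],
  ],
  delta_rot=[
    [0, 0, 0],
    [0, 0, 0],
    [0, 0, 0],
    [0, 0, 0],
    [0, 0, 0],
    [0, 0, 0],
  ],
)

```text
time: 16.65
ee_pos: [0.4985, 0.4415, 0.0069]
eef_rot: [0.875, 0.485, 0.0, -0.0]
ft_force: [-0.8, -0.3, -0.2]
width: 0.0872
grip_force: 0.0
```

Request:
play_rows(
  claw=[0, 0, 1, 1, 1, 1, 1, 1],
  delta_pos=[
    [0, 0, 0.02],
    [0, 0, 0],
    [0, 0, 0],
    [0, 0, 0],
    [0, 0, 0],
    [0, 0, 0],
    [0, 0, 0],
    [0, 0, 0],
  ],
  delta_rot=[
    [0, 0, 0],
    [0, 0, 0],
    [0, 0, 0],
    [0, 0, 0],
    [0, 0, 0],
    [0, 0, 0],
    [0, 0, 0],
    [0, 0, 0],
  ],
  squeeze=20,
)

```text
time: 17.45
ee_pos: [0.4984, 0.4413, 0.0025]
eef_rot: [0.875, 0.485, 0.0, 0.0]
ft_force: [-0.1, -0.7, 0.6]
width: 0.0476
grip_force: 20.0
```

Request:
play_rows(
  claw=[1, 1, 1, 1, 1, 1, 1, 1],
  delta_pos=[
    [0, 0, 0],
    [0, 0, 0],
    [0, 0, -0.03],
    [0, 0, -0.1],
    [0, 0, -0.15],
    [0, 0, -0.2],
    [0, 0, -0.2],
    [0, 0, -0.1],
  ],
  delta_rot=[
    [0, 0, 0],
    [0, 0, 0],
    [0, 0, 0],
    [0, 0, 0],
    [0, 0, 0],
    [0, 0, 0],
    [0, 0, 0],
    [0, 0, 0],
  ],
)

```text
time: 18.25
ee_pos: [0.4988, 0.4428, 0.1645]
eef_rot: [0.874, 0.485, 0.003, -0.001]
ft_force: [0.3, 1.2, -1.1]
width: 0.0477
grip_force: 20.0
```

Request:
play_rows(
  claw=[1, 1, 1, 1, 1, 1, 1, 1],
  delta_pos=[
    [0, 0, 0],
    [0, 0, 0],
    [0, 0, 0],
    [0, 0, 0],
    [0, 0, 0],
    [0, 0, 0],
    [0, 0, 0],
    [0, 0, 0],
  ],
  delta_rot=[
    [0, 0, 0.0437],
    [0, 0, 0.0437],
    [0, 0, 0.0437],
    [0, 0, 0.0437],
    [0, 0, 0.0437],
    [0, 0, 0.0437],
    [0, 0, 0.0427],
    [0, 0, 0],
  ],
)

```text
time: 19.05
ee_pos: [0.4982, 0.4418, 0.1603]
eef_rot: [1.0, 0.026, 0.001, -0.0]
ft_force: [-0.8, 0.9, -0.0]
width: 0.0474
grip_force: 20.0
```

Request:
play_rows(
  claw=[1, 1, 1, 1, 1, 1, 1, 1],
  delta_pos=[
    [0.03, 0.1, 0],
    [0.03, 0.2, 0],
    [0.03, 0.23, 0],
    [0.03, 0.23, 0],
    [0.03, 0.23, 0],
    [0.03, 0.23, 0],
    [0.03, 0.23, 0],
    [0.03, 0.23, 0],
  ],
  delta_rot=[
    [0, 0, 0],
    [0, 0, 0],
    [0, 0, 0],
    [0, 0, 0],
    [0, 0, 0],
    [0, 0, 0],
    [0, 0, 0],
    [0, 0, 0],
  ],
)

```text
time: 19.85
ee_pos: [0.5648, 0.1068, 0.1598]
eef_rot: [1.0, 0.03, 0.001, 0.0]
ft_force: [1.2, 0.6, -0.4]
width: 0.0474
grip_force: 20.0
```

Request:
play_rows(
  claw=[1, 1, 1, 1, 1, 1, 1, 1],
  delta_pos=[
    [0.03, 0.2, 0],
    [0.03, 0.18, 0],
    [0.025, 0.14, 0],
    [0.02, 0.07, 0],
    [0, 0, 0],
    [0, 0, 0],
    [0, 0, 0],
    [0, 0, 0],
  ],
  delta_rot=[
    [0, 0, 0],
    [0, 0, 0],
    [0, 0, 0],
    [0, 0, 0],
    [0, 0, 0],
    [0, 0, 0],
    [0, 0, 0],
    [0, 0, 0],
  ],
)

```text
time: 20.65
ee_pos: [0.5918, -0.0064, 0.1587]
eef_rot: [1.0, 0.029, 0.0, -0.0]
ft_force: [0.1, 0.8, -0.8]
width: 0.0478
grip_force: 20.0
```

```bash
python3 m5.py w9.png 2>/dev/null|head -1; python3 - <<'E'
from h import *
s=r.read_state();e=np.array(s['ee_pos']);Rm=R.from_quat(s['eef_rot']).as_matrix();print(e,Rm[:2,0],Rm.T@(np.array([.592,-.0103,e[2]])-e)*5)
E
```

```text
[ 0.59182093 -0.00635848  0.15872004] [ 0.5918601  -0.00676221  0.15866981] yaw 3.2962576231594083 j [ 0.4   0.36 -0.57  1.61  0.2   1.23 -1.73]
[ 0.5918601  -0.00676221  0.15866981] [0.99838115 0.05687763] [-3.07730515e-04  1.77001241e-02 -3.89189117e-06]
```

View pics/w9.png

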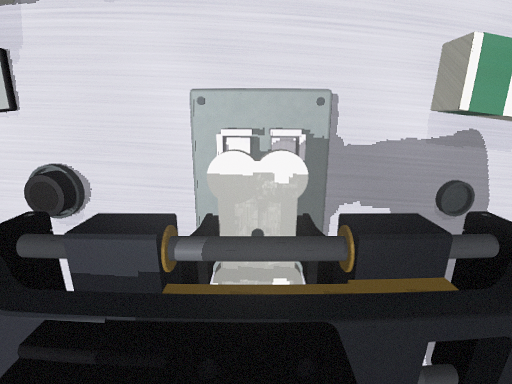

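The plate is held straight (front lobes at rows about 151, spanning u 207–308) over the rests at (237,143) and (287,142). Next: the plate's offset in the hand, and the bolts for the station.

```bash
python3 - <<'E'
from h import *
c=shot('wrist');e=np.array(c['s']['ee_pos']);Rm=R.from_quat(c['s']['eef_rot']).as_matrix()
g=cv2.cvtColor(c['pixels'],cv2.COLOR_RGB2GRAY)
cols={u:next((v for v in range(146,175) if g[v,u]>235 and g[v+3,u]>225),None) for u in(221,227,233,239,277,283,289,295)};print(cols)
row={v:(np.nonzero(g[v,190:330]>185)[0]+190)[[0,-1]].tolist() for v in(160,168,176,182)};print(row)
f=lambda uv:(plane(c,[uv],e[2]+.0075)[0]-e)@Rm*1000
for u,v in((233,cols[233]),(283,cols[283])): print('front',f((u,v)).round(1))
for v in row: print('side',f((row[v][0],v)).round(1),f((row[v][1]+1,v)).round(1))
for u,v in((201,101),(320,101)):
    w=255-g[v-6:v+7,u-6:u+7].astype(float);w=np.clip(w-w.max()+30,0,None);yy,xx=np.mgrid[v-6:v+7,u-6:u+7]
    q=((w*xx).sum()/w.sum(),(w*yy).sum()/w.sum());print('bolt',np.round(q,1),plane(c,[q],.05).round(4))
print(e,Rm[:2,0])
E
```

```text
{221: 146, 227: 152, 233: 148, 239: 152, 277: 151, 283: 151, 289: 152, 295: 155}
{160: [190, 302], 168: [190, 306], 176: [190, 301], 182: [190, 306]}
front [ 53.6 -13.4  -7.5]
front [51.9 15.2 -7.5]
side [ 46.8 -38.4  -7.5] [46.7 26.8 -7.5]
side [ 42.1 -38.7  -7.5] [42.  29.3 -7.5]
side [ 37.3 -39.   -7.5] [37.3 26.6 -7.5]
side [ 33.7 -39.2  -7.5] [33.7 29.7 -7.5]
bolt [200.3 100.7] [[0.6762 0.0526 0.05  ]]
bolt [319.9 101.1] [[ 0.6824 -0.0628  0.05  ]]
[ 0.5918601  -0.00676221  0.15866981] [0.99838115 0.05687763]
```

Request:
play_rows(
  claw=[1, 1, 1, 1, 1, 1, 1],
  delta_pos=[
    [0, 0.016, 0.05],
    [0, 0, 0.12],
    [0, 0, 0.12],
    [0, 0, 0.06],
    [0, 0, 0],
    [0, 0, 0],
    [0, 0, 0],
  ],
  delta_rot=[
    [0, 0, 0],
    [0, 0, 0],
    [0, 0, 0],
    [0, 0, 0],
    [0, 0, 0],
    [0, 0, 0],
    [0, 0, 0],
  ],
)

```text
time: 21.45
ee_pos: [0.593, -0.0114, 0.0898]
eef_rot: [1.0, 0.027, 0.001, 0.0]
ft_force: [-0.5, 1.1, -0.9]
width: 0.0479
grip_force: 20.0
```

Request:
play_rows(
  claw=[1, 1, 1, 1, 1, 1],
  delta_pos=[
    [-0.004, -0.006, 0.02],
    [0, 0, 0.02],
    [0, 0, 0.015],
    [0, 0, 0.01],
    [0, 0, 0],
    [0, 0, 0],
  ],
  delta_rot=[
    [0, 0, 0],
    [0, 0, 0],
    [0, 0, 0],
    [0, 0, 0],
    [0, 0, 0],
    [0, 0, 0],
  ],
)

```text
time: 22.05
ee_pos: [0.5913, -0.0103, 0.0755]
eef_rot: [1.0, 0.027, -0.0, 0.0]
ft_force: [0.4, 0.2, -1.4]
width: 0.0479
grip_force: 20.0
```

Request:
play_rows(
  claw=[1, 1, 1, 1],
  delta_pos=[
    [0.002, 0, 0.004],
    [0, 0, 0.003],
    [0, 0, 0],
    [0, 0, 0],
  ],
  delta_rot=[
    [0, 0, 0],
    [0, 0, 0],
    [0, 0, 0],
    [0, 0, 0],
  ],
)

```text
time: 22.45
ee_pos: [0.5919, -0.0103, 0.0744]
eef_rot: [1.0, 0.027, 0.0, 0.0]
ft_force: [-0.7, 0.8, 2.8]
width: 0.0476
grip_force: 20.0
```

Contact at the expected height, so I'll release and rise.

Request:
play_rows(
  claw=[0, 0, 0, 0, 0, 0, 0, 0],
  delta_pos=[
    [0, 0, 0],
    [0, 0, 0],
    [0, 0, 0],
    [0, 0, 0],
    [0, 0, -0.05],
    [0, 0, -0.15],
    [0, 0, -0.2],
    [0, 0, -0.2],
  ],
  delta_rot=[
    [0, 0, 0],
    [0, 0, 0],
    [0, 0, 0],
    [0, 0, 0],
    [0, 0, 0],
    [0, 0, 0],
    [0, 0, 0],
    [0, 0, 0],
  ],
)

```text
time: 23.25
ee_pos: [0.5914, -0.0101, 0.1961]
eef_rot: [1.0, 0.027, -0.0, -0.0]
ft_force: [1.2, -0.0, -0.2]
width: 0.0866
grip_force: 0.0
```

Request:
play_rows(
  claw=[0, 0, 0, 0],
  delta_pos=[
    [-0.1, 0, -0.05],
    [-0.15, 0, 0],
    [0, 0, 0],
    [0, 0, 0],
  ],
  delta_rot=[
    [0, 0, 0],
    [0, 0, 0],
    [0, 0, 0],
    [0, 0, 0],
  ],
)

```text
time: 23.65
ee_pos: [0.5419, -0.0132, 0.2051]
eef_rot: [1.0, 0.027, 0.001, 0.0]
ft_force: [0.2, 0.0, 0.0]
width: 0.0869
grip_force: 0.0
```

```bash
python3 - <<'E'
from h import *
c=shot('wrist');print(c['s']['ee_pos'])
s=shot('scene')
uv=proj(c,[[.592,-.010,.072]])[0].astype(int);x=uv[0]-80;y=max(0,uv[1]-90)
A=np.ascontiguousarray(c['pixels'][y:y+150,x:x+160,::-1]);B=np.ascontiguousarray(s['pixels'][150:270,220:360,::-1])
W=np.hstack([cv2.resize(A,(400,375)),cv2.resize(B,(400,375))]);cv2.imwrite('pics/chk.png',W);cv2.imwrite('pics/w10.png',c['pixels'][:,:,::-1]);print(x,y)
import pickle;pickle.dump(c,open('w10.pkl','wb'))
g=cv2.cvtColor(c['pixels'],cv2.COLOR_RGB2GRAY);print(g[uv[1],x:x+160:4])
E
```

```text
[ 0.5418819  -0.01318935  0.20512309]
176 48
[202 199 200 202 197 203 163 158 162 159 156 163 159 161 162 240 239 238
 238 239 110 126 238 237 239 237 155 104 106 159 157 157 156 155 155 134
 130 207 202 202]
```

View pics/chk.png

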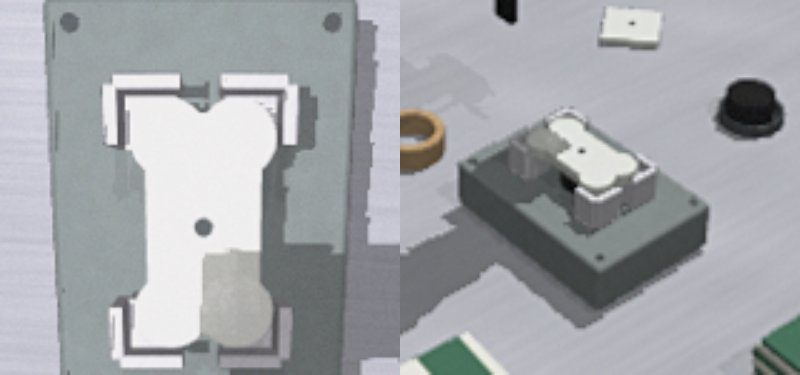

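The plate lies flat between all four stops (wrist crop at left, scene at right), and the cap is still in its holder. Next is the lever. I'll move to view the grey box.

Request:
play_rows(
  claw=[0, 0, 1, 1, 1, 1, 1, 1],
  delta_pos=[
    [-0.074, 0.2, 0],
    [-0.074, 0.22, 0],
    [-0.074, 0.22, 0],
    [-0.074, 0.22, 0],
    [-0.074, 0.22, 0],
    [-0.074, 0.22, 0],
    [-0.074, 0.22, 0],
    [-0.074, 0.22, 0],
  ],
  delta_rot=[
    [0, 0, 0],
    [0, 0, 0],
    [0, 0, 0],
    [0, 0, 0],
    [0, 0, 0],
    [0, 0, 0],
    [0, 0, 0],
    [0, 0, 0],
  ],
)

```text
time: 24.55
ee_pos: [0.4424, -0.3689, 0.204]
eef_rot: [1.0, 0.027, 0.0, -0.0]
ft_force: [0.9, 0.3, 0.5]
width: 0.0467
grip_force: 0.0
```

Request:
play_rows(
  claw=[1, 1, 1, 1, 1],
  delta_pos=[
    [-0.07, 0.2, 0],
    [0, 0.04, 0],
    [0, 0, 0],
    [0, 0, 0],
    [0, 0, 0],
  ],
  delta_rot=[
    [0, 0, 0],
    [0, 0, 0],
    [0, 0, 0],
    [0, 0, 0],
    [0, 0, 0],
  ],
)

```text
time: 25.05
ee_pos: [0.4324, -0.4139, 0.2042]
eef_rot: [1.0, 0.029, 0.0, -0.0]
ft_force: [-0.5, 0.1, -0.3]
width: 0.0069
grip_force: 0.0
```

```bash
cat > m6.py <<'E'
from h import *
c=shot('wrist');save(c,'w11.png');e=np.array(c['s']['ee_pos']);print(e,c['s']['width'])
g=cv2.cvtColor(c['pixels'],cv2.COLOR_RGB2GRAY)
uv=proj(c,[[.483,-.416,.066]])[0].round().astype(int);print(uv)
u,v=uv;print(g[v-60:v+61:8,u-60:u+61:8])
m=blob(g<65,uv);P=plane(c,cont(m),.066)[:,:2]*1000;print('ball',m.sum(),cv2.minEnclosingCircle(P.astype(np.float32)))
E
python3 m6.py
```

```text
[ 0.43243423 -0.41385983  0.20424068] 0.0069221317072927675
[261 138]
[[218 223 219 216 214 216 215 218 217 197 210 212 213 213 216 213]
 [218 215 214 215 219 215 215 213 200 199 217 216 217 218 216 213]
 [212 212 215 216 216 221 181 181 177 181 158 150 215 219 221 222]
 [220 220 220 218 218 215 178 178 173 174 175 138 213 217 218 220]
 [213 214 212 213 217 217 179  80  93 164 175 138 218 220 218 216]
 [213 215 220 221 221 222 180 113 112 108 170 166 212 212 216 216]
 [222 225 223 222 221 220 181  95 118  90 136 218 215 214 213 215]
 [219 219 219 216 218 202 180  66  63 110 111 140 217 221 216 219]
 [218 218 217 213 219 178 180  73  68  78 130 141 141 134 217 171]
 [221 217 218 217 215 216 206  95  47 186 219 140 138 141 137 137]
 [218 214 219 219 219 218 205 204 208 206 208 142 140 139 136 139]
 [216 212 213 218 218 220 221 208 213 224 224 143 146 142 142 143]
 [215 218 218 219 218 221 218 207 207 220 222 143 147 142 139 136]
 [214 219 220 219 219 219 219 205 208 224 209 143 144 140 143 141]
 [218 215 213 214 214 216 219 219 218 222 223 149 146 147 143 143]
 [217 216 216 218 217 218 220 220 219 221 221 222 225 224 223 220]]
ball 222 ((480.9884948730469, -416.8235168457031), 12.486109733581543)
```

The ball is at (0.481, -0.417), leaning towards the robot. I'll lower the shut fingers behind it.

Request:
play_rows(
  claw=[1, 1, 1, 1, 1, 1, 1],
  delta_pos=[
    [0, 0.025, 0.1],
    [0, 0, 0.2],
    [0, 0, 0.2],
    [0, 0, 0.17],
    [0, 0, 0.07],
    [0, 0, 0],
    [0, 0, 0],
  ],
  delta_rot=[
    [0, 0, 0],
    [0, 0, 0],
    [0, 0, 0],
    [0, 0, 0],
    [0, 0, 0],
    [0, 0, 0],
    [0, 0, 0],
  ],
)

```text
time: 25.8
ee_pos: [0.4325, -0.4209, 0.0578]
eef_rot: [1.0, 0.028, 0.001, 0.001]
ft_force: [0.4, -0.0, 1.1]
width: 0.0003
grip_force: 0.0
```

Request:
play_rows(
  claw=[1, 1, 1, 1, 1, 1, 1, 1],
  delta_pos=[
    [0.05, 0, 0],
    [0.05, 0, 0],
    [0.05, 0, 0],
    [0.05, 0, 0],
    [0.05, 0, 0],
    [0.04, 0, 0],
    [0, 0, 0],
    [0, 0, 0],
  ],
  delta_rot=[
    [0, 0, 0],
    [0, 0, 0],
    [0, 0, 0],
    [0, 0, 0],
    [0, 0, 0],
    [0, 0, 0],
    [0, 0, 0],
    [0, 0, 0],
  ],
)

```text
time: 26.6
ee_pos: [0.4897, -0.4171, 0.0559]
eef_rot: [1.0, 0.028, 0.0, -0.0]
ft_force: [-0.2, -0.7, 0.2]
width: 0.0002
grip_force: 0.0
```

Request:
play_rows(
  claw=[1, 1, 1, 1, 1, 1],
  delta_pos=[
    [0.025, 0, 0],
    [0.025, 0, 0],
    [0.02, 0, 0],
    [0.01, 0, 0],
    [0, 0, 0],
    [0, 0, 0],
  ],
  delta_rot=[
    [0, 0, 0],
    [0, 0, 0],
    [0, 0, 0],
    [0, 0, 0],
    [0, 0, 0],
    [0, 0, 0],
  ],
)

```text
time: 27.2
ee_pos: [0.5029, -0.417, 0.0556]
eef_rot: [1.0, 0.027, -0.002, -0.0]
ft_force: [-9.7, 0.7, 4.2]
width: 0.0001
grip_force: 4.9
```

```bash
cat > m7.py <<'E'
from h import *
c=shot('scene');g=cv2.cvtColor(c['pixels'],cv2.COLOR_RGB2GRAY);s=r.read_state();print(s['ee_pos'],s['ft_force'])
for P in([.481,-.417,.066],[.505,-.416,.072],[.529,-.415,.066]):
    u,v=proj(c,[P])[0].round().astype(int);print(P,(u,v),g[v-2:v+3,u-2:u+3].mean())
m=((g<45)).astype(np.uint8);u,v=proj(c,[[.505,-.416,.07]])[0].astype(int)
n,l,st,ce=cv2.connectedComponentsWithStats(m[v-40:v+40,u-40:u+40])
for k in range(1,n):
    if st[k,4]>15: q=ce[k]+[u-40,v-40];print(st[k],q,plane(c,[q],.066).round(4))
E
python3 m7.py
```

```text
[ 0.50293222 -0.41699573  0.05569797] [-10.42531605   0.32297631   4.82266877]
[0.481, -0.417, 0.066] (np.int64(119), np.int64(240)) 20.64
[0.505, -0.416, 0.072] (np.int64(123), np.int64(243)) 24.04
[0.529, -0.415, 0.066] (np.int64(129), np.int64(250)) 21.28
[   0    0   80   54 1616] [117.67017327 221.97586634] [[ 0.4128 -0.3909  0.066 ]]
[50 58 11 11 92] [137.57608696 266.39130435] [[ 0.5925 -0.4225  0.066 ]]
```

A 10 N force suggests the lever is at its stop. A small extra push, then back off, rise and check.

Request:
play_rows(
  claw=[1, 1, 1, 1, 1],
  delta_pos=[
    [0.01, 0, 0],
    [0.005, 0, 0],
    [0, 0, 0],
    [0, 0, 0],
    [0, 0, 0],
  ],
  delta_rot=[
    [0, 0, 0],
    [0, 0, 0],
    [0, 0, 0],
    [0, 0, 0],
    [0, 0, 0],
  ],
)

```text
time: 27.75
ee_pos: [0.5035, -0.4176, 0.0554]
eef_rot: [1.0, 0.026, -0.004, -0.001]
ft_force: [-19.2, 1.1, 7.4]
width: 0.0005
grip_force: 8.9
```

Request:
play_rows(
  claw=[1, 1, 1, 1, 1, 1, 1, 1],
  delta_pos=[
    [-0.1, 0, 0],
    [-0.2, 0, 0],
    [0, 0, -0.2],
    [0, 0, -0.25],
    [0, 0, -0.25],
    [0, 0, 0],
    [0, 0, 0],
    [0, 0, 0],
  ],
  delta_rot=[
    [0, 0, 0],
    [0, 0, 0],
    [0, 0, 0],
    [0, 0, 0],
    [0, 0, 0],
    [0, 0, 0],
    [0, 0, 0],
    [0, 0, 0],
  ],
)

```text
time: 28.55
ee_pos: [0.4483, -0.4192, 0.195]
eef_rot: [1.0, 0.027, -0.0, -0.001]
ft_force: [0.6, -0.4, 0.7]
width: 0.0006
grip_force: 0.0
```

```bash
python3 m7.py; python3 - <<'E'
from h import *
c=shot('wrist');g=cv2.cvtColor(c['pixels'],cv2.COLOR_RGB2GRAY)
m=blob(g<65,proj(c,[[.527,-.415,.066]])[0].round().astype(int));print('ball',m.sum(),cv2.minEnclosingCircle((plane(c,cont(m),.066)[:,:2]*1000).astype(np.float32)))
E
```

```text
[ 0.44807087 -0.41911162  0.19457131] [ 0.69326838 -0.03559108 -0.57907225]
[0.481, -0.417, 0.066] (np.int64(119), np.int64(240)) 174.88
[0.505, -0.416, 0.072] (np.int64(123), np.int64(243)) 174.96
[0.529, -0.415, 0.066] (np.int64(129), np.int64(250)) 29.64
[39 43 11 10 80] [126.725  250.8125] [[ 0.5289 -0.4192  0.066 ]]
[49 58 12 11 91] [137.47252747 266.46153846] [[ 0.5925 -0.4228  0.066 ]]
ball 320 ((524.928466796875, -419.1024169921875), 13.38039779663086)
```

The ball moved from x 0.481 to about 0.528, nearly the full 48 mm, and met a hard stop. I'm handing in the job.

```bash
python3 -c "
from bench import r
print(r.close_job())"
```

```text
the job is handed in; nothing more can be done
None
```

The job is handed in; no verdict came back: by the last checks the cap sits open side down in its holder, the master plate lies flat on the rests between the stops, and the grey lamp box's lever is fully over at its stop.

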